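# Lock the sprung bearing arm in the run position and start the run-in stand

## Task

Get the bearing run-in stand going: pull out the spring plunger on the end of the sprung bracket, swing the bracket clockwise against its return spring until the plunger is over the far hole, and let the plunger drop fully home so that it pins the bracket there, with the bearing up against the drive roller. Only after that, pull the starter box's spring knob well up to switch it on, and let it spring back down. Leave the gear, loupe and bottle standing where they are.

Things in the scene. Friction and masses are not known exactly. Their poses are not given: they have to be found in the camera images.
- stand: Fixed run-in stand, base 190 x 220 mm. Origin: centre of underside; x horizontal, towards its high edge; y left; z up. Its 210 x 240 mm panel slopes up along x at 35 degrees, so its normal leans 35 degrees from vertical towards -x; top edge 150 mm above the bench. On it: a dark steel bracket and, right of it, a steel drive roller 28 mm across, 31 mm off the panel.
- pivot (a point): Point on the bracket's pivot axis, 52 mm off the panel face, as far off as plunger_grip when the plunger is home. z: pivot axis = panel's normal, pointing out of the panel; x up the slope; y left. The pivot post itself is only 34 mm high, with a wire spring round it.
- run_hole (a point): Mouth of the far (run) hole, a dark 10 mm hole in a 20 mm steel bush in the panel's face, 105 mm from the pivot axis; z is the panel's normal. The plunger's 8 mm pin must drop into it.
- bracket (a joint): Bracket angle (rad): 0 = parked at left, pin in park hole; grows clockwise seen from outside the panel; 0.80 = pin in run hole; stop at 0.87. Turns only while the plunger is pulled. Spring back-force at the plunger 1.5 N at 0, 4 N at 0.8; damped (3 N more at 1 rad/s). Flat bar 22 mm wide, top 18 mm off the panel; a 32 mm bearing 58 mm from the pivot, top 30 mm off.
- plunger (a joint): Pull-out of the plunger along the panel's normal (m): 0 = fully home in a hole, 0.007 = pin just clear of the panel, 0.014 = stop. A spring pushes it home with 4 N, 7 N when pulled out. Let go between the holes, the pin only rubs on the panel face: the bracket may creep or rest there, but is not pinned.
- plunger_grip (a point): Centre of the plunger's black knurled round knob, 24 mm across, 26 mm high, on the bracket's free end, 105 mm from the pivot axis; 52 mm off the panel face when home. An 18 mm steel sleeve stands under it. z: panel's normal, the way to pull; x along the bracket away from the pivot. The knob spins freely, so a gripper need not turn with the bracket.
- starter: Starter box, fixed to the bench, a 85 x 100 x 43 mm grey box. Origin: centre of its underside, z up. Its knob stands upright in the middle of the top.
- start_knob (a joint): How far the starter knob is pulled up (m): 0 = home, 0.012 = stop; it switches at 0.008. A spring returns it: about 4 N at home, 8 N at the stop.
- start_grip (a point): Centre of the starter's black round knob, 23 mm across with a 29 mm lip at its top, 28 mm high, on a vertical stem; 74 mm above the bench when home (the knob spans 60 to 88 mm). z is up, the direction to pull.
- gear: Loose grey gear, 41 mm across, 15 mm high, a bystander. Origin: centre of its underside.
- loupe: Loose black loupe, 41 mm across, 42 mm high, a bystander. Origin: centre of its underside.
- flux_bottle: Loose white bottle with a pointed cap, 38 mm across, 86 mm high, a bystander. Origin: centre of its underside.
There are look-alikes about, which are no part of the job. Leave any brown or orange look-alike of the starter alone.

How it is judged:
On the way, in this order (a step that is already met when the one before it is completed fails the run):
1. the bracket is pinned in the run hole with the plunger home (value of joint bracket above 0.77 rad and value of joint plunger below 0.0015 m), for 0.2 s.
2. the starter knob is pulled up past its switching point (value of joint start_knob above 0.008 m), for 0.1 s.
At the end, for the whole second after the job is handed in: The bracket stands in the run position (angle over 0.77 rad) with the plunger fully home in the run hole (within 1.5 mm), the starter knob has been pulled and is back home (within 1.5 mm), and gear, loupe and bottle are within 20 mm of where they stood and upright (all of step 1 and value of joint start_knob below 0.0015 m and distance of each of gear, loupe, flux_bottle from where it was at the start of the episode below 0.02 m); the robot touches nothing.
It fails at once if the starter knob is pulled before the bracket is pinned (value of joint start_knob above 0.005 m and (value of joint bracket below 0.76 rad or value of joint plunger above 0.003 m)).
It fails at once if a bystander is knocked away or over (distance of any of gear, loupe, flux_bottle from where it was at the start of the episode above 0.025 m or angle between any of flux_bottle, loupe's own z axis and vertical above 0.5 rad).
It also fails if it takes over 64 s, if anything falls off the work surface, if the arm or the gripper's body presses on something with over 40 N, if the wrist force passes 120 N, or if a joint passes its speed limit or range.

## Robot

A 6-joint arm with a two-finger parallel gripper is mounted at the origin on a cart in front of the work surface, level with it; the furniture and walls round the work are solid. World frame = base frame: x ahead of the robot, y to its left, z up, the work surface at z = 0. Lengths are in m, angles in rad, forces in N, time in s.
With the tool pointing down it reaches from about 0.225 to 0.875 m from the base axis. Payload 3.4 kg.
Tool frame: the origin (TCP) lies between the finger pads; the fingertips stand 25 mm ahead of it and the grasp point (between the pads) lies 6 mm ahead of it; z points along the fingers, y is the line along which they close (so a half turn about z gives the same grasp; the last joint's range is limited). The gripper opens to 85 mm and grips with 20 to 120 N. Pads are 22 mm wide; open, the fingers measure 114 mm over their backs; the gripper's body (76 mm by 85 mm) begins 54 mm behind the grasp point. The pads swing forward as they close: fully open they stand 13 mm farther back than shut.
Start: joints at [-1.376, 0.276, 1.505, -0, 1.361, -0.121], TCP at [0.179, -0.547, 0.256] pointing down, gripper open.
Joint ranges: [-2.89, 2.89], [-0.75, 2.08], [0.22, 2.7], [-1.18, 4.32], [0.11, 2.71], [-2.7, 2.7]. Speed limits (rad/s): [2.57, 2.57, 3.14, 3.14, 3.14, 3.14].

## Interface

Orientations are given as a rotation vector (axis times angle).
In Python, from rig import readout, vision, bot gives the robot as it stands.
- The arm moves only by the tool play_rows, never from a script. Its argument "increments" is a list of rows, each an object with "travel": the shift along the tool's x, y, z in mm, a list of three; "angular": the turn, a rotation vector about the tool's x, y, z in degrees, a list of three; "hand": the closure, from 0 (fully open) to 1 (shut). In form: [{"travel": [x, y, z], "angular": [wx, wy, wz], "hand": hand}, ...]. A call has 1 to 12 rows; each row shifts and turns the commanded pose from where the row before left it, along the tool's axes as they then stand; what a row does not reach is not made up. A row lasts 1/12 s, in which the tool goes at most 41.7 mm and 7.16 degrees, less where a joint would pass 70% of its speed; a pose out of reach is approached as far as the arm can. A call is refused whole if a number of a shift passes 41.7 or a number of a turn 7.16, either way. A call with a gripper value outside its range is refused whole. The fingers move at their own pace and stop on an object; "grip_force" is the grip in N (left out, the last holds). Time passes only in rows, so rows that do not move let the fingers close. It gives the time, the measured TCP pose, the force, the opening and the grip force at its end, in the units of the state.
- readout.get_state(): the state, without advancing time (a new reading comes with each control period).
- vision.read_camera(name): name is "scene" or "side" or "wrist"; returns a dict with "image" (384x512x3 uint8, blue, green, red), "intrinsics" (3x3 intrinsics, pixels), "camera_from_world" (4x4, takes a point from world to camera coordinates). Camera axes: x right, y down, z forward; pixel columns grow to the right and rows downward; lengths in m; the calibration is good to about 2 mm. A picture is of the moment at which its call begins. There is no depth.
- bot.finish_job(): hands the job in; it is judged then, once.
The state is a dict: "time": time; "joints": joint angles; "dq": joint speeds; "effort": joint torques, N m; "tcp_pos": TCP position; "ee_rot": TCP orientation; "contact_force": force on the tool from outside, world axes, zero at the start; "torque": the same for the moment, N m; "width": finger opening in m; "gripper_force": force on a finger pad.
Only numpy, scipy, OpenCV 4.12 (cv2) and the standard library are available. Lean on these libraries where they do the work, as an engineer would, in place of code of your own. Each camera call takes 0.05 s, during which the arm holds its last target. There are 200 camera calls.

## Working session

There is one attempt and no reset: what is moved stays moved. The work goes in short steps, Python scripts to look and compute and a tool call to move; the robot and the scene stay as the last step left them, time stands still between calls to the robot, and variables do not carry over. Pictures are saved under pics/ and viewed, at most 10 in all, crops included, and the job is handed in when it is done.

Besides the shell and the picture viewer there is one more tool, called after "Request:" as a command line: name --argument value ..., lists and objects as JSON in quotes. play_rows: Moves the arm, as the interface text tells. Its arguments: {"type":"object","properties":{"increments":{"type":"array","items":{"type":"object","properties":{"travel":{"type":"array","items":{"type":"number"}},"angular":{"type":"array","items":{"type":"number"}},"hand":{"type":"number"}}}},"grip_force":{"type":"number"}},"required":["increments"]}

```bash
ls; mkdir -p pics; python3 - <<'E'
from rig import readout, vision, bot
import cv2,numpy as np
for n in("scene","side"):
    d=vision.read_camera(n); cv2.imwrite(f"pics/{n}0.png",cv2.resize(d["image"],(800,600),interpolation=cv2.INTER_CUBIC)); np.savez(f"pics/{n}0.npz",**d)
    print(n,d["intrinsics"].tolist(),np.round(d["camera_from_world"],4).tolist())
s=readout.get_state();print(s)
E
```

```text
pics
scene [[447.4605108986621, 0.0, 249.4984770679914], [0.0, 447.4605108986621, 195.7050730543471], [0.0, 0.0, 1.0]] [[0.4901, -0.8713, -0.025, -0.2749], [-0.3748, -0.1847, -0.9085, 0.3016], [0.787, 0.4546, -0.4171, 1.0952], [0.0, 0.0, 0.0, 1.0]]
side [[404.8816019251876, 0.0, 260.260986376773], [0.0, 404.8816019251876, 190.6940544322112], [0.0, 0.0, 1.0]] [[-0.9927, -0.1188, 0.0221, 0.5303], [-0.0722, 0.4368, -0.8966, 0.1491], [0.0969, -0.8917, -0.4422, 1.0486], [0.0, 0.0, 0.0, 1.0]]
{'time': 0.1, 'joints': array([-1.37598340e+00,  2.76550687e-01,  1.50599526e+00,  7.63992771e-06,
        1.36068573e+00, -1.20976883e-01]), 'dq': array([-4.40739688e-04, -8.12718219e-04, -3.36502039e-03, -1.71333826e-04,
        1.47178635e-05, -1.25046725e-03]), 'effort': array([ 1.46374714e-03, -4.17699444e+01, -2.46405798e+01, -1.02977458e-04,
        5.79172527e-03,  7.73739771e-06]), 'tcp_pos': array([ 0.17850491, -0.54615207,  0.25551986]), 'ee_rot': array([-3.10089532e+00, -4.93722849e-01,  8.32563760e-05]), 'contact_force': array([ 0.19513631,  0.78509787, -0.14321573]), 'torque': array([0.00461972, 0.02467747, 0.00384735]), 'gripper_force': 0.0, 'width': 0.08553106427466486}
```

View pics/scene0.png

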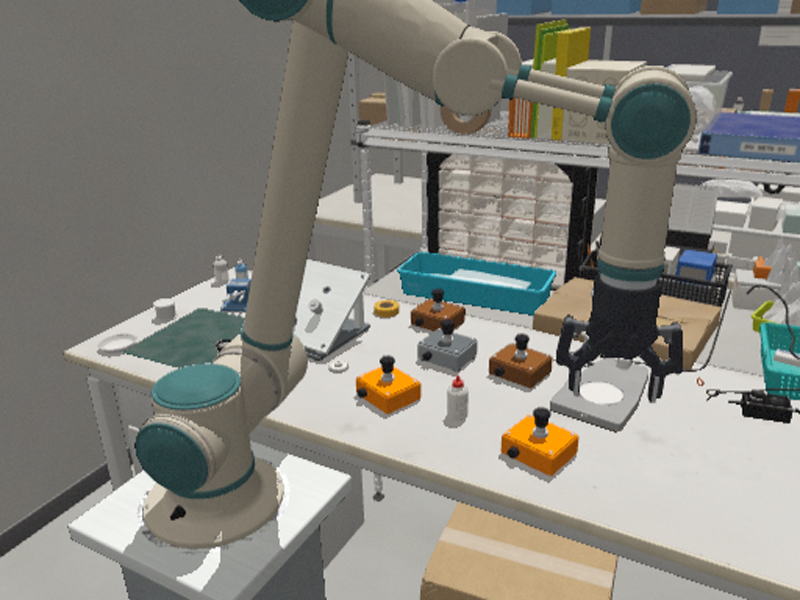

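View pics/side0.png

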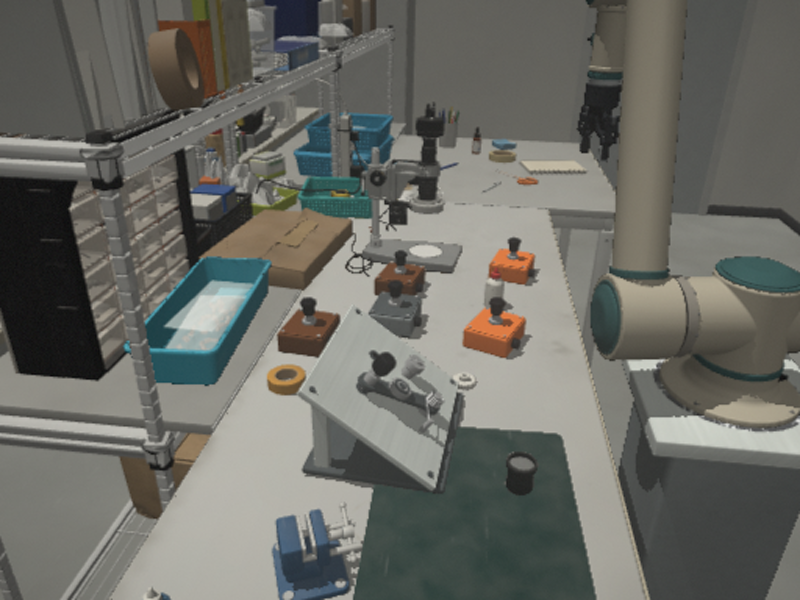

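The scene view shows the grey starter at (446,345), orange and brown look-alikes around it, the bottle at (458,400), the gear at (338,366), and the stand partly hidden by the arm. In the side view the panel is about (305–460, 312–487) with the plunger knob at about (380,362), and the starter at (395,308). I'll enlarge the side view.

```bash
python3 - <<'E'
import cv2,numpy as np
im=np.load("pics/side0.npz")["image"]
c=im[160:320,185:335]  # 150x160
a=cv2.resize(c,None,fx=3.7,fy=3.7,interpolation=cv2.INTER_CUBIC)
cv2.imwrite("pics/crop1.png",a);print(a.shape)
E
```

```text
(592, 555, 3)
```

View pics/crop1.png

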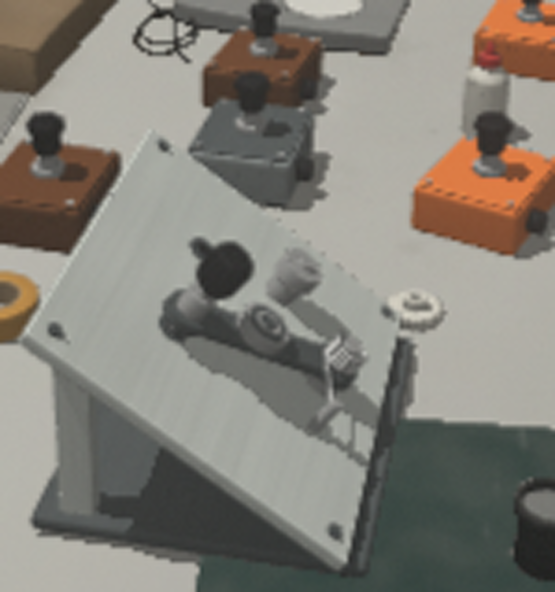

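Side crop: panel corners (25,338), (155,132), (403,325) and (345,572). Plunger knob at (225,268), bearing at (266,325), roller at (297,275), pivot post at about (343,360). The box candidates are brown (262,60), brown (50,185), orange (490,190) and orange (530,40), plus one grey at (250,145), which is the starter because it alone is grey.

```bash
cat > h.py <<'E'
import numpy as np
def ray(d,uv):
    T=d["camera_from_world"];K=d["intrinsics"];R=T[:3,:3]
    o=-R.T@T[:3,3];v=R.T@np.linalg.solve(K,[uv[0],uv[1],1.]);return o,v/np.linalg.norm(v)
def hit(d,uv,n,p):
    o,v=ray(d,uv);return o+v*((np.array(p)-o)@n)/(v@n)
def tri(ds,uvs):
    A=np.zeros((3,3));b=np.zeros(3)
    for d,uv in zip(ds,uvs):
        o,v=ray(d,uv);P=np.eye(3)-np.outer(v,v);A+=P;b+=P@o
    return np.linalg.solve(A,b)
def proj(d,p):
    T=d["camera_from_world"];q=d["intrinsics"]@(T[:3,:3]@p+T[:3,3]);return q[:2]/q[2]
E
python3 - <<'E'
import numpy as np;from h import *
S=dict(np.load("pics/side0.npz"));C=dict(np.load("pics/scene0.npz"))
f=lambda u,v:np.array([185+(u+.5)/3.7-.5,160+(v+.5)/3.7-.5])
g=lambda u,v:np.array([u*.64,v*.64])
Z=np.array([0,0,1.])
c={k:hit(S,f(*p),Z,[0,0,z]) for k,p,z in[("HL",(25,338),.15),("HR",(155,132),.15),("LL",(345,572),.03),("LR",(403,325),.03)]}
for k in c:print(k,c[k].round(4))
for a,b in("HL HR","LL LR","HL LL","HR LR"):pass if 0 else None
E
python3 - <<'E'
import numpy as np;from h import *
S=dict(np.load("pics/side0.npz"));C=dict(np.load("pics/scene0.npz"))
f=lambda u,v:np.array([185+(u+.5)/3.7-.5,160+(v+.5)/3.7-.5])
g=lambda u,v:np.array([u*.64,v*.64])
Z=np.array([0,0,1.])
HL,HR,LL,LR=[hit(S,f(*p),Z,[0,0,z]) for p,z in[((25,338),.15),((155,132),.15),((345,572),.03),((403,325),.03)]]
N=np.linalg.norm;print(N(HL-HR),N(LL-LR),N(HL-LL),N(HR-LR))
y=(HL-HR)[:2]+(LL-LR)[:2];yaw=np.arctan2(-y[0],y[1]);x=(HL-LL+HR-LR)[:2];print(yaw,np.arctan2(x[1],x[0]))
x=np.array([np.cos(yaw),np.sin(yaw),0]);n=-np.sin(np.radians(35))*x+np.cos(np.radians(35))*Z
up=np.cos(np.radians(35))*x+np.sin(np.radians(35))*Z
p0=(HL+HR+LL+LR)/4;print("centre",p0,"n",n)
kn=hit(S,f(225,268),n,p0+.052*n);bear=hit(S,f(266,325),n,p0+.030*n);rol=hit(S,f(300,262),n,p0+.031*n);piv=hit(S,f(343,352),n,p0+.034*n)
yy=np.cross(n,up)
for k,p in dict(kn=kn,bear=bear,rol=rol,piv=piv).items():print(k,p.round(4),"panel",((p-p0)@up).round(4),((p-p0)@yy).round(4))
print("start side",hit(S,f(251,95),Z,[0,0,.074]),"scene",hit(C,g(447,328),Z,[0,0,.074]),tri([S,C],[f(251,95),g(447,328)]))
E
```

```text
0.2354834900418681 0.23192951925704647 0.20611252120197168 0.2058092863026843
-0.0852908913499758 -0.08662540179823623
centre [0.53380535 0.21649536 0.09      ] n [-0.57149145  0.04886155  0.81915204]
kn [0.5373 0.2521 0.1538] panel 0.0369 0.0358
bear [0.5155 0.2419 0.1123] panel -0.0039 0.0238
rol [0.5042 0.1695 0.11  ] panel -0.0094 -0.0493
piv [0.4728 0.2271 0.0883] panel -0.0515 0.0053
start side [ 0.57453208 -0.13062347  0.074     ] scene [ 0.56853773 -0.13400709  0.074     ] [ 0.57410579 -0.13208717  0.07221564]  File "<stdin>", line 8
    for a,b in("HL HR","LL LR","HL LL","HR LR"):pass if 0 else None
                                                     ^^
SyntaxError: invalid syntax
```

```bash
cat >> h.py <<'E'
from scipy.spatial.transform import Rotation as Ro
Z=np.array([0,0,1.]);yaw=-.086;xs=np.array([np.cos(yaw),np.sin(yaw),0]);s,c_=np.sin(np.radians(35)),np.cos(np.radians(35))
n=-s*xs+c_*Z;up=c_*xs+s*Z;yy=np.cross(n,up);p0=np.array([.5338,.2165,.09])
Rp=np.stack([up,-yy,-n],1)   # tool orientation for panel
def pan(p):return np.array([(p-p0)@up,(p-p0)@yy,(p-p0)@n])
def wor(a,b,h):return p0+a*up+b*yy+h*n
def go(st,R,p):
    R0=Ro.from_rotvec(st["ee_rot"]).as_matrix()
    print("rot deg (tool)",np.degrees(Ro.from_matrix(R0.T@R).as_rotvec()).round(2),"| travel mm now-axes",(1e3*R0.T@(p-st["tcp_pos"])).round(1),"| target-axes",(1e3*R.T@(p-st["tcp_pos"])).round(1))
E
python3 - <<'E'
from h import *;from rig import readout
go(readout.get_state(),Rp,wor(.037,.036,.052+.14))
E
```

```text
rot deg (tool) [-7.12 34.53 22.27] | travel mm now-axes [ 515.2 -679.   -11.8] | target-axes [ 178.4 -826.4  109. ]
```

Request:
play_rows --increments '[{"travel": [0,0,0],"angular": [-1.02,4.93,3.18],"hand": 0},{"travel": [0,0,0],"angular": [-1.02,4.93,3.18],"hand": 0},{"travel": [0,0,0],"angular": [-1.02,4.93,3.18],"hand": 0},{"travel": [0,0,0],"angular": [-1.02,4.93,3.18],"hand": 0},{"travel": [0,0,0],"angular": [-1.02,4.93,3.18],"hand": 0},{"travel": [0,0,0],"angular": [-1.02,4.93,3.18],"hand": 0},{"travel": [0,0,0],"angular": [-1.02,4.93,3.18],"hand": 0}]'

```text
time: 0.68
tcp_pos: [0.1782, -0.547, 0.2565]
ee_rot: [2.964, -0.131, 0.941]
contact_force: [-0.3, 0.3, 0.7]
width: 0.0853
gripper_force: 0.0
```

Request:
play_rows --increments '[{"travel": [7.4,-34.4,4.5],"hand": 0},{"travel": [7.4,-34.4,4.5],"hand": 0},{"travel": [7.4,-34.4,4.5],"hand": 0},{"travel": [7.4,-34.4,4.5],"hand": 0},{"travel": [7.4,-34.4,4.5],"hand": 0},{"travel": [7.4,-34.4,4.5],"hand": 0},{"travel": [7.4,-34.4,4.5],"hand": 0},{"travel": [7.4,-34.4,4.5],"hand": 0},{"travel": [7.4,-34.4,4.5],"hand": 0},{"travel": [7.4,-34.4,4.5],"hand": 0},{"travel": [7.4,-34.4,4.5],"hand": 0},{"travel": [7.4,-34.4,4.5],"hand": 0}]'

```text
validation failed for argument at $.in...
```

Request:
play_rows --increments '[{"travel": [7.4,-34.4,4.5],"hand": 0},{"travel": [7.4,-34.4,4.5],"hand": 0},{"travel": [7.4,-34.4,4.5],"hand": 0},{"travel": [7.4,-34.4,4.5],"hand": 0},{"travel": [7.4,-34.4,4.5],"hand": 0},{"travel": [7.4,-34.4,4.5],"hand": 0},{"travel": [7.4,-34.4,4.5],"hand": 0},{"travel": [7.4,-34.4,4.5],"hand": 0},{"travel": [7.4,-34.4,4.5],"hand": 0},{"travel": [7.4,-34.4,4.5],"hand": 0},{"travel": [7.4,-34.4,4.5],"hand": 0},{"travel": [7.4,-34.4,4.5],"hand": 0}]'

```text
validation failed for argument at $.in...
```

```bash
python3 - <<'E'
from h import *;from rig import readout,vision;import cv2
st=readout.get_state();go(st,Rp,wor(.037,.036,.052+.14));print(st["tcp_pos"],st["time"])
d=vision.read_camera("wrist");np.savez("pics/w1.npz",**d);im=d["image"]
for k,p in dict(knob=(.037,.036,.052),piv=(-.063,.0034,.034),run=(.03,-.0456,0)).items():print(k,proj(d,wor(*p)).round(1))
cv2.imwrite("pics/w1.png",cv2.resize(im,(768,576),interpolation=cv2.INTER_CUBIC))
E
```

```text
rot deg (tool) [ 0.2  -0.22 -0.08] | travel mm now-axes [ 176.4 -827.8  107.7] | target-axes [ 178.  -827.2  110. ]
[ 0.17818099 -0.54696173  0.25648387] 0.6833
knob [-427.4   23.8]
piv [-322.7  110.4]
run [-274.6   42. ]
```

View pics/w1.png

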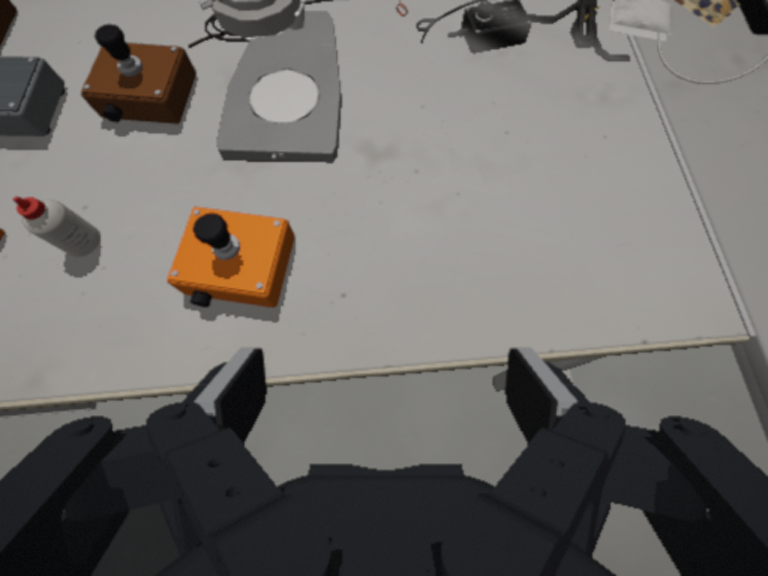

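The picture shows the wrist view still at the start spot: orange look-alike at (230,255), grey starter at far left, fingers at the bottom. The travel rows were refused because each row needs an "angular" entry as well.

Request:
play_rows --increments '[{"travel": [7.4,-34.4,4.5],"angular": [0,0,0],"hand": 0},{"travel": [7.4,-34.4,4.5],"angular": [0,0,0],"hand": 0},{"travel": [7.4,-34.4,4.5],"angular": [0,0,0],"hand": 0},{"travel": [7.4,-34.4,4.5],"angular": [0,0,0],"hand": 0},{"travel": [7.4,-34.4,4.5],"angular": [0,0,0],"hand": 0},{"travel": [7.4,-34.4,4.5],"angular": [0,0,0],"hand": 0},{"travel": [7.4,-34.4,4.5],"angular": [0,0,0],"hand": 0},{"travel": [7.4,-34.4,4.5],"angular": [0,0,0],"hand": 0},{"travel": [7.4,-34.4,4.5],"angular": [0,0,0],"hand": 0},{"travel": [7.4,-34.4,4.5],"angular": [0,0,0],"hand": 0},{"travel": [7.4,-34.4,4.5],"angular": [0,0,0],"hand": 0},{"travel": [7.4,-34.4,4.5],"angular": [0,0,0],"hand": 0}]'

```text
time: 1.73
tcp_pos: [0.317, -0.1428, 0.2622]
ee_rot: [2.966, -0.128, 0.935]
contact_force: [0.4, 0.3, -1.2]
width: 0.0855
gripper_force: 0.0
```

Request:
play_rows --increments '[{"travel": [7.4,-34.4,4.5],"angular": [0,0,0],"hand": 0},{"travel": [7.4,-34.4,4.5],"angular": [0,0,0],"hand": 0},{"travel": [7.4,-34.4,4.5],"angular": [0,0,0],"hand": 0},{"travel": [7.4,-34.4,4.5],"angular": [0,0,0],"hand": 0},{"travel": [7.4,-34.4,4.5],"angular": [0,0,0],"hand": 0},{"travel": [7.4,-34.4,4.5],"angular": [0,0,0],"hand": 0},{"travel": [7.4,-34.4,4.5],"angular": [0,0,0],"hand": 0},{"travel": [7.4,-34.4,4.5],"angular": [0,0,0],"hand": 0},{"travel": [7.4,-34.4,4.5],"angular": [0,0,0],"hand": 0},{"travel": [7.4,-34.4,4.5],"angular": [0,0,0],"hand": 0},{"travel": [0,0,0],"angular": [0,0,0],"hand": 0},{"travel": [0,0,0],"angular": [0,0,0],"hand": 0}]'

```text
time: 2.73
tcp_pos: [0.3951, 0.0845, 0.2587]
ee_rot: [2.981, -0.127, 0.884]
contact_force: [0.6, -0.2, -0.4]
width: 0.0853
gripper_force: 0.0
```

```bash
python3 - <<'E'
from h import *;from rig import readout,vision;import cv2
st=readout.get_state();go(st,Rp,wor(.037,.036,.052+.14));print(st["tcp_pos"],st["time"])
d=vision.read_camera("wrist");np.savez("pics/w2.npz",**d);im=d["image"]
for k,p in dict(knob=(.037,.036,.052),piv=(-.063,.0034,.034),run=(.03,-.0456,0)).items():print(k,(proj(d,wor(*p))*1.5).round(1))
cv2.imwrite("pics/w2.png",cv2.resize(im,(768,576),interpolation=cv2.INTER_CUBIC))
E
```

```text
rot deg (tool) [0.28 1.97 0.13] | travel mm now-axes [  45.2 -179.5   16.5] | target-axes [  44.2 -179.5   19. ]
[0.39507759 0.08445425 0.25870665] 2.7333
knob [116.6 202.5]
piv [197.4 329.3]
run [261.6 205.2]
```

View pics/w2.png

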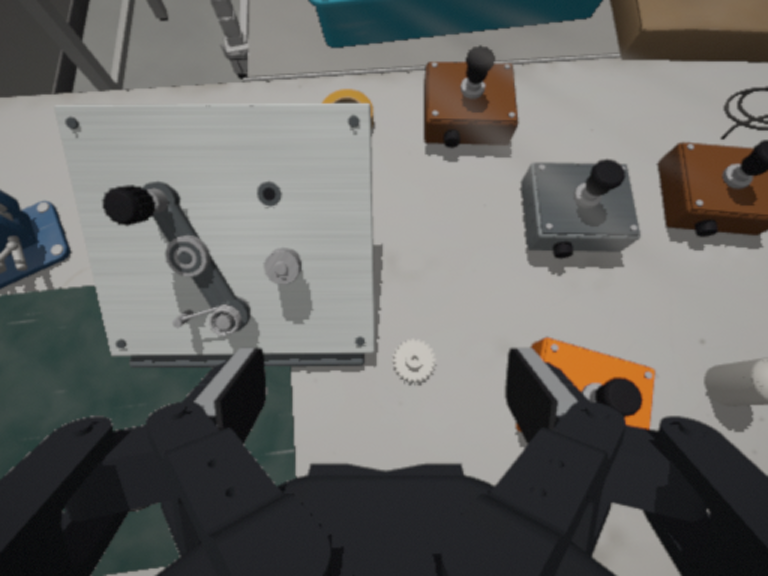

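The picture shows the whole panel: corners (57,107), (370,104), (374,354), (112,356). Knob at about (126,205), run hole at (268,194), pivot post top at (225,318), roller at (283,260). The single grey starter is at (582,205) with its knob at (603,178), and the gear is at (414,361).

```bash
python3 - <<'E'
from h import *;import cv2
d=dict(np.load("pics/w2.npz"));S=dict(np.load("pics/side0.npz"));C=dict(np.load("pics/scene0.npz"))
f=lambda u,v:np.array([(u+.5)/1.5-.5,(v+.5)/1.5-.5])
fs=lambda u,v:np.array([185+(u+.5)/3.7-.5,160+(v+.5)/3.7-.5])
cs=[f(57,107),f(370,104),f(374,354),f(112,356)]
obj=np.array([[.105,.12,0],[.105,-.12,0],[-.105,-.12,0],[-.105,.12,0]])
ok,rv,tv=cv2.solvePnP(obj,np.array(cs),d["intrinsics"],None)
T=d["camera_from_world"];R=T[:3,:3].T@Ro.from_rotvec(rv[:,0]).as_matrix();p=T[:3,:3].T@(tv[:,0]-T[:3,3])
print("pnp n",R[:,2].round(3),"up",R[:,0].round(3),"c",p.round(4)); print("mine n",n.round(3),"up",up.round(3))
a=f(0,0)
for k,q,h in[("HL",(57,107),0),("HR",(370,104),0),("LR",(374,354),0),("LL",(112,356),0),("run",(268,194),0),("piv",(225,318),.034),("roller",(283,256),.031),("knobtop",(119,203),.065),("knob",(128,205),.052),("bear",(185,255),.03)]:
    print(k,(pan(hit(d,f(*q),n,wor(0,0,h)))*1e3).round(1))
P=tri([d,S],[f(128,205),fs(225,268)]);print("knob tri",P,pan(P)*1e3)
P=tri([d,S,C],[f(603,180),fs(251,95),(447*.64,328*.64)]);print("start tri",P, hit(d,f(603,180),Z,[0,0,.074]))
im=d["image"];m=(im.max(2)<45).astype(np.uint8)
_,_,st,ce=cv2.connectedComponentsWithStats(m)
for s_,c in zip(st,ce):
    if 60<s_[4]<2500 and s_[1]<240:print(s_,(c*1.5).round(1))
E
```

```text
pnp n [-0.559  0.053  0.827] up [ 0.825 -0.06   0.561] c [0.5364 0.2027 0.0837]
mine n [-0.571  0.049  0.819] up [ 0.816 -0.07   0.574]
HL [102.  100.6  -0. ]
HR [ 104.9 -132.8   -0. ]
LR [-101.5 -134.7    0. ]
LL [-103.6  100.5   -0. ]
run [ 39.  -51.2  -0. ]
piv [-53.2 -19.3  34. ]
roller [ -4.2 -67.4  31. ]
knobtop [38.1 26.2 65. ]
knob [35.5 28.8 52. ]
bear [-3.8  6.6 30. ]
knob tri [0.53764084 0.24704871 0.15034286] [35.59643331 30.76571794 48.74014273]
start tri [ 0.57419317 -0.13263015  0.07252522] [ 0.57406761 -0.13273082  0.074     ]
[ 46   0  13  26 213] [78.1 15.9]
[ 37  36  14  26 220] [65.5 74.9]
[311  38  15  18 167] [475.7  71. ]
[285  86  23  12 191] [445.6 136.4]
[494  94  18  23 276] [756.1 160.3]
[391 107  25  23 398] [604.4 177.2]
[ 70 125  33  25 655] [128.8 204.5]
[  0 134  24  33 323] [ 17.3 228.1]
[449 143  63  15 535] [720.6 224.7]
[368 161  14  11 126] [562.2 248.7]
```

```bash
python3 - <<'E'
from h import *
d=dict(np.load("pics/w2.npz"));S=dict(np.load("pics/side0.npz"))
f=lambda u,v:np.array([(u+.5)/1.5-.5,(v+.5)/1.5-.5])
fs=lambda u,v:np.array([185+(u+.5)/3.7-.5,160+(v+.5)/3.7-.5])
A={}
for k,a,b in[("HL",(57,107),(25,338)),("HR",(370,104),(155,132)),("LR",(374,354),(403,325)),("LL",(112,356),(345,572)),("bear",(185,255),(266,320)),("roller",(283,258),(302,262)),("knob",(128,205),(225,268)),("piv",(225,318),(343,350))]:
    P=A[k]=tri([d,S],[f(*a),fs(*b)]);print(k,P.round(4),"err px",(proj(d,P)-f(*a)).round(1),(proj(S,P)-fs(*b)).round(1),(pan(P)*1e3).round(1))
N=np.linalg.norm
print(N(A["HL"]-A["HR"]),N(A["LL"]-A["LR"]),N(A["HL"]-A["LL"]),N(A["HR"]-A["LR"]))
E
```

```text
HL [0.6312 0.3152 0.1421] err px [0.1 0.4] [-0.2 -0.2] [102.5 106.7  -8.1]
HR [0.6114 0.077  0.1437] err px [-0.2  1.8] [-0.5 -0.6] [ 103.9 -132.3   -7.2]
LR [0.4411 0.0897 0.0176] err px [-0.   0.3] [-0.1 -0. ] [-108.2 -134.3  -12.6]
LL [0.4602 0.33   0.0212] err px [ 0.  -0.3] [0.2 0.1] [-107.5  106.8   -8.6]
bear [0.5171 0.2279 0.1061] err px [ 0.  -0.1] [0.1 0. ] [-5.2 10.  23.3]
roller [0.5069 0.154  0.1017] err px [-0.1  2.4] [-1.1 -0.6] [-10.8 -64.6  21.8]
knob [0.5376 0.247  0.1503] err px [-0.  -0.4] [0.2 0.1] [35.6 30.8 48.7]
piv [0.4732 0.2072 0.0755] err px [ 0.  -0.6] [0.3 0.1] [-57.1 -14.5  22.3]
0.23899031685426955 0.24116794366254773 0.20999893845064196 0.2122491508022447
```

```bash
sed -i 's/yaw=-.086/yaw=-.081/; s/p0=np.array(.*)$/p0=np.array([.5362,.2030,.0825])/' h.py; python3 - <<'E'
from h import *;from rig import readout
d=dict(np.load("pics/w2.npz"));S=dict(np.load("pics/side0.npz"))
f=lambda u,v:np.array([(u+.5)/1.5-.5,(v+.5)/1.5-.5])
fs=lambda u,v:np.array([185+(u+.5)/3.7-.5,160+(v+.5)/3.7-.5])
for k,q,h in[("HL",(57,107),0),("LR",(374,354),0),("run",(268,194),0),("piv",(225,318),.034),("roller",(283,258),.031),("knob",(128,205),.052),("bear",(185,255),.03)]:
    print(k,(pan(hit(d,f(*q),n,wor(0,0,h)))*1e3).round(1))
for k,q,h in[("piv",(343,350),.034),("roller",(302,262),.031),("knob",(225,268),.052),("bear",(266,320),.03)]:
    print("S",k,(pan(hit(S,fs(*q),n,wor(0,0,h)))*1e3).round(1))
print("knob tri",pan(tri([d,S],[f(128,205),fs(225,268)]))*1e3)
go(readout.get_state(),Rp,wor(.036,.044,.056+.06))
E
```

```text
HL [104.8 119.2   0. ]
LR [-104.9 -120.8   -0. ]
run [ 39.6 -35.8  -0. ]
piv [-55.1  -2.3  34. ]
roller [ -6.6 -51.8  31. ]
knob [36.3 47.1 52. ]
bear [-4.2 24.  30. ]
S piv [-53.4   4.8  34. ]
S roller [-12.3 -50.8  31. ]
S knob [36.3 36.8 52. ]
S bear [-4.1 21.3 30. ]
knob tri [37.16997008 44.0208699  56.79414984]
rot deg (tool) [ 0.55  2.   -0.28] | travel mm now-axes [  45.3 -176.3  100.2] | target-axes [  42.7 -175.1  103.4]
```

Request:
play_rows --increments '[{"travel": [0,0,0],"angular": [0.5,2,-0.3],"hand": 0},{"travel": [4.4,-17.5,10.3],"angular": [0,0,0],"hand": 0},{"travel": [4.4,-17.5,10.3],"angular": [0,0,0],"hand": 0},{"travel": [4.4,-17.5,10.3],"angular": [0,0,0],"hand": 0},{"travel": [4.4,-17.5,10.3],"angular": [0,0,0],"hand": 0},{"travel": [4.4,-17.5,10.3],"angular": [0,0,0],"hand": 0},{"travel": [4.4,-17.5,10.3],"angular": [0,0,0],"hand": 0},{"travel": [4.4,-17.5,10.3],"angular": [0,0,0],"hand": 0},{"travel": [4.4,-17.5,10.3],"angular": [0,0,0],"hand": 0},{"travel": [4.4,-17.5,10.3],"angular": [0,0,0],"hand": 0},{"travel": [4.4,-17.5,10.3],"angular": [0,0,0],"hand": 0},{"travel": [0,0,0],"angular": [0,0,0],"hand": 0}]'

```text
time: 3.78
tcp_pos: [0.5077, 0.2482, 0.1993]
ee_rot: [2.969, -0.13, 0.939]
contact_force: [0.5, 0.9, -0.2]
width: 0.0855
gripper_force: 0.0
```

```bash
python3 - <<'E'
from h import *;from rig import readout,vision;import cv2
st=readout.get_state();go(st,Rp,wor(.037,.0445,.056+.06));print(pan(st["tcp_pos"])*1e3,st["time"])
d=vision.read_camera("wrist");np.savez("pics/w3.npz",**d);im=d["image"]
for k,p in dict(knob=(.037,.0445,.052),run=(.0396,-.0358,0)).items():print(k,(proj(d,wor(*p))*1.5).round(1))
cv2.imwrite("pics/w3.png",cv2.resize(im,(768,576),interpolation=cv2.INTER_CUBIC))
E
```

```text
rot deg (tool) [ 0.15 -0.09 -0.32] | travel mm now-axes [-3.7 -1.7 -2. ] | target-axes [-3.7 -1.8 -1.9]
[ 40.7203708   42.72634359 114.05049275] 3.7833
knob [380.8 329.7]
run [514.5 293.2]
```

View pics/w3.png

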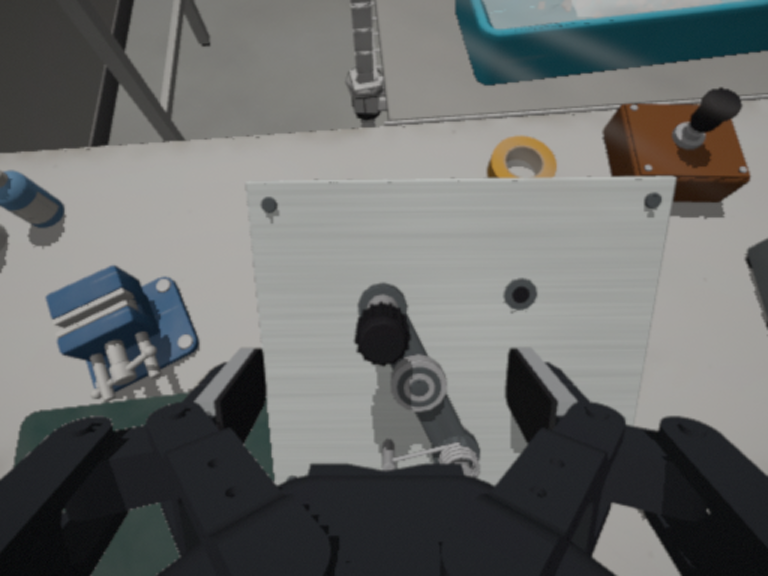

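The knob is at (383,333), between the fingers and within 2 px of the prediction (381,330). The run hole is at (520,293), about 3 mm further right than estimated. Moving in to grasp.

Request:
play_rows --grip_force 60 --increments '[{"travel": [-1.2,-0.2,13],"angular": [0,0,0],"hand": 0},{"travel": [-1.2,-0.2,13],"angular": [0,0,0],"hand": 0},{"travel": [-1.2,-0.2,13],"angular": [0,0,0],"hand": 0},{"travel": [-1.2,0,13],"angular": [0,0,0],"hand": 0},{"travel": [0,0,0],"angular": [0,0,0],"hand": 0.5},{"travel": [0,0,0],"angular": [0,0,0],"hand": 0.6},{"travel": [0,0,0],"angular": [0,0,0],"hand": 1},{"travel": [0,0,0],"angular": [0,0,0],"hand": 1},{"travel": [0,0,0],"angular": [0,0,0],"hand": 1},{"travel": [0,0,0],"angular": [0,0,0],"hand": 1},{"travel": [0,0,0],"angular": [0,0,0],"hand": 1},{"travel": [0,0,0],"angular": [0,0,0],"hand": 1}]'

```text
time: 4.83
tcp_pos: [0.5342, 0.2451, 0.1618]
ee_rot: [2.984, -0.116, 0.925]
contact_force: [-2.8, 4.6, 2.4]
width: 0.022
gripper_force: 58.5
```

```bash
cat > s.py <<'E'
from h import *;from rig import readout
st=readout.get_state();R0=Ro.from_rotvec(st["ee_rot"]).as_matrix()
print("pan mm",(pan(st["tcp_pos"])*1e3).round(1),"F panel axes(up,y,n)",[round(float(st["contact_force"]@v),1) for v in(up,yy,n)],"w",st["width"],"gf",st["gripper_force"],"rot",np.degrees(Ro.from_matrix(R0.T@Rp).as_rotvec()).round(2),st["time"])
E
python3 s.py
```

```text
pan mm [41.1 41.8 68.1] F panel axes(up,y,n) [-1.2, 4.4, 3.8] w 0.022004062063639827 gf 58.49373419769108 rot [-0.53  0.59  0.02] 4.8333
```

Request:
play_rows --grip_force 80 --increments '[{"travel": [0,0,-2.5],"angular": [0,0,0],"hand": 1},{"travel": [0,0,-2.5],"angular": [0,0,0],"hand": 1},{"travel": [0,0,-2.5],"angular": [0,0,0],"hand": 1},{"travel": [0,0,-2.5],"angular": [0,0,0],"hand": 1},{"travel": [0,0,0],"angular": [0,0,0],"hand": 1},{"travel": [0,0,0],"angular": [0,0,0],"hand": 1}]'

```text
time: 5.33
tcp_pos: [0.5292, 0.2445, 0.1695]
ee_rot: [2.982, -0.116, 0.923]
contact_force: [4.6, 2.7, -5.9]
width: 0.0216
gripper_force: 78.6
```

```bash
python3 s.py
```

```text
pan mm [41.4 40.8 77.2] F panel axes(up,y,n) [0.2, 3.1, -7.3] w 0.021624510070396563 gf 78.57822351354116 rot [-0.39  0.62  0.06] 5.3333
```

Request:
play_rows --increments '[{"travel": [0,0,-2],"angular": [0,0,0],"hand": 1},{"travel": [2.1,4.8,0],"angular": [0,0,0],"hand": 1},{"travel": [1.9,4.9,0],"angular": [0,0,0],"hand": 1},{"travel": [1.7,5,0],"angular": [0,0,0],"hand": 1},{"travel": [1.4,5.1,0],"angular": [0,0,0],"hand": 1},{"travel": [1.1,5.1,0],"angular": [0,0,0],"hand": 1},{"travel": [0.9,5.2,0],"angular": [0,0,0],"hand": 1},{"travel": [0.6,5.2,0],"angular": [0,0,0],"hand": 1},{"travel": [0.4,5.2,0],"angular": [0,0,0],"hand": 1},{"travel": [0,0,0],"angular": [0,0,0],"hand": 1},{"travel": [0,0,0],"angular": [0,0,0],"hand": 1}]'

```text
time: 6.25
tcp_pos: [0.5325, 0.2026, 0.1758]
ee_rot: [2.981, -0.118, 0.919]
contact_force: [4.4, 2.7, -5.5]
width: 0.021
gripper_force: 78.7
```

```bash
python3 s.py
```

```text
pan mm [50.5 -0.7 78.5] F panel axes(up,y,n) [0.3, 3.1, -6.9] w 0.020984261065813095 gf 78.6696535145893 rot [-0.27  0.74  0.03] 6.25
```

Request:
play_rows --increments '[{"travel": [0.1,5.3,0],"angular": [0,0,0],"hand": 1},{"travel": [-0.2,5.2,0],"angular": [0,0,0],"hand": 1},{"travel": [-0.4,5.2,0],"angular": [0,0,0],"hand": 1},{"travel": [-0.7,5.2,0],"angular": [0,0,0],"hand": 1},{"travel": [-1,5.2,0],"angular": [0,0,0],"hand": 1},{"travel": [-1.2,5.1,0],"angular": [0,0,0],"hand": 1},{"travel": [-1.5,5.1,0],"angular": [0,0,0],"hand": 1},{"travel": [-1.7,4.5,0],"angular": [0,0,0],"hand": 1},{"travel": [0,0,0],"angular": [0,0,0],"hand": 1},{"travel": [0,0,0],"angular": [0,0,0],"hand": 1}]'

```text
time: 7.08
tcp_pos: [0.523, 0.1625, 0.1713]
ee_rot: [2.982, -0.118, 0.917]
contact_force: [2.6, 5.0, -7.1]
width: 0.0214
gripper_force: 78.7
```

```bash
python3 s.py; python3 - <<'E'
from h import *;from rig import vision;import cv2
d=vision.read_camera("wrist");np.savez("pics/w4.npz",**d);s=dict(vision.read_camera("side"));np.savez("pics/s4.npz",**s)
a=cv2.resize(d["image"][150:320,150:400],None,fx=3.0,fy=3.0,interpolation=cv2.INTER_CUBIC)
cv2.imwrite("pics/w4.png",a)
E
```

```text
pan mm [ 42.9 -41.4  78.4] F panel axes(up,y,n) [-2.3, 5.2, -7.0] w 0.021390289202617874 gf 78.7436300238187 rot [-0.26  0.83  0.03] 7.0833
```

View pics/w4.png

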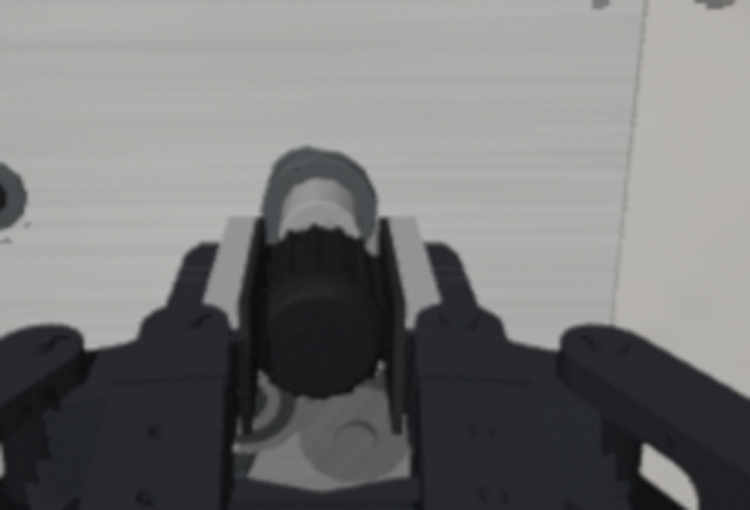

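The pads hold the knob squarely at (320,330), and the bracket end is over the run area with the roller just below. Lowering gently to feel for the hole.

Request:
play_rows --increments '[{"travel": [0,0,1.5],"angular": [0,0,0],"hand": 1},{"travel": [0,0,1.5],"angular": [0,0,0],"hand": 1},{"travel": [0,0,1.5],"angular": [0,0,0],"hand": 1},{"travel": [0,0,1],"angular": [0,0,0],"hand": 1},{"travel": [0,0,0],"angular": [0,0,0],"hand": 1},{"travel": [0,0,0],"angular": [0,0,0],"hand": 1}]'

```text
time: 7.68
tcp_pos: [0.5263, 0.1625, 0.1669]
ee_rot: [2.982, -0.117, 0.917]
contact_force: [0.8, 5.3, -6.5]
width: 0.0216
gripper_force: 78.8
```

```bash
python3 s.py
```

```text
pan mm [ 43.  -41.2  72.9] F panel axes(up,y,n) [-3.4, 5.3, -5.6] w 0.021561580849585055 gf 78.8458819699008 rot [-0.28  0.82  0.05] 7.6833
```

Request:
play_rows --increments '[{"travel": [-0.3,0,1.5],"angular": [0,0,0],"hand": 1},{"travel": [-0.3,0,1.5],"angular": [0,0,0],"hand": 1},{"travel": [0,0,1],"angular": [0,0,0],"hand": 1},{"travel": [0,0,0],"angular": [0,0,0],"hand": 1},{"travel": [0,0,0],"angular": [0,0,0],"hand": 1}]'

```text
time: 8.1
tcp_pos: [0.5286, 0.1627, 0.1638]
ee_rot: [2.982, -0.117, 0.92]
contact_force: [1.6, 5.7, -5.7]
width: 0.0216
gripper_force: 78.9
```

```bash
python3 s.py
```

```text
pan mm [ 43.1 -40.7  69.1] F panel axes(up,y,n) [-2.3, 5.8, -5.3] w 0.02162185650646609 gf 78.91094775884994 rot [-0.33  0.73  0.05] 8.1
```

Request:
play_rows --increments '[{"travel": [0,0,1],"angular": [0,0,0],"hand": 1},{"travel": [0,0,0.5],"angular": [0,0,0],"hand": 1},{"travel": [0,0,0],"angular": [0,0,0],"hand": 1},{"travel": [0,0,0],"angular": [0,0,0],"hand": 0},{"travel": [0,0,0],"angular": [0,0,0],"hand": 0},{"travel": [0,0,0],"angular": [0,0,0],"hand": 0},{"travel": [0,0,0],"angular": [0,0,0],"hand": 0},{"travel": [0,0,0],"angular": [0,0,0],"hand": 0},{"travel": [0,0,-15],"angular": [0,0,0],"hand": 0},{"travel": [0,0,-15],"angular": [0,0,0],"hand": 0},{"travel": [0,0,-15],"angular": [0,0,0],"hand": 0},{"travel": [0,0,-15],"angular": [0,0,0],"hand": 0}]'

```text
time: 9.1
tcp_pos: [0.4954, 0.164, 0.2127]
ee_rot: [2.981, -0.118, 0.918]
contact_force: [-0.0, -0.3, 0.7]
width: 0.0857
gripper_force: 0.0
```

```bash
python3 s.py; python3 - <<'E'
from h import *;from rig import vision;import cv2
d=vision.read_camera("wrist");np.savez("pics/w5.npz",**d);s=vision.read_camera("side");np.savez("pics/s5.npz",**s)
for k,p in dict(knobhome=(.0385,-.0385,.052),knobout=(.0385,-.0385,.059)).items():print(k,"wrist crop",((proj(d,wor(*p))-[150,130])*2).round(1),"side crop",((proj(s,wor(*p))-[200,195])*4).round(1))
a=cv2.resize(d["image"][130:330,150:350],None,fx=2,fy=2,interpolation=cv2.INTER_CUBIC)
b=cv2.resize(s["image"][195:295,200:300],None,fx=4,fy=4,interpolation=cv2.INTER_CUBIC)
cv2.imwrite("pics/c5.png",np.hstack([a,b]))
E
```

```text
pan mm [ 44.  -42.2 128.2] F panel axes(up,y,n) [0.4, -0.3, 0.6] w 0.08573676823779881 gf 0.0 rot [-0.23  0.75  0.03] 9.1
knobhome wrist crop [204.3 167.4] side crop [210.3  74.6]
knobout wrist crop [203.9 174.1] side crop [217.6  66.3]
```

View pics/c5.png

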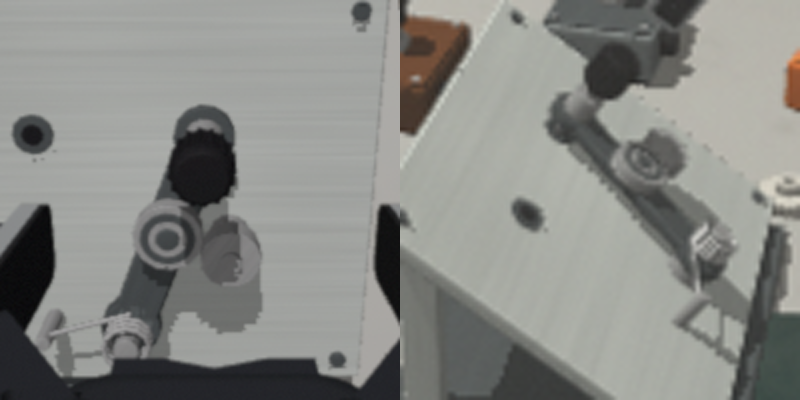

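```bash
python3 - <<'E'
from h import *;import cv2
def blob(d,p):
    m=(d["image"].max(2)<60).astype(np.uint8);_,L,st,ce=cv2.connectedComponentsWithStats(m)
    i=min((i for i in range(1,len(st)) if 100<st[i,4]<2000),key=lambda i:np.hypot(*(ce[i]-proj(d,p))));return ce[i],st[i]
for w,s,p in[("w2","side0",wor(.037,.044,.054)),("w3","side0",wor(.037,.044,.054)),("w5","s5",wor(.0385,-.0385,.054))]:
    W=dict(np.load(f"pics/{w}.npz"));S=dict(np.load(f"pics/{s}.npz"))
    a,sa=blob(W,p);b,sb=blob(S,p);print(w,s,sa,sb,(pan(tri([W,S],[a,b]))*1e3).round(1))
E
```

```text
w2 side0 [ 69 124  48  37 901] [239 226  14  15 147] [35.6 40.4 52.6]
w3 side0 [ 237  202   37   44 1227] [239 226  14  15 147] [37.  43.6 55. ]
w5 s5 [ 233  195   35   45 1066] [247 206  13  14 128] [ 39.9 -37.3  55.4]
```

Left: knob at (202,165), matching the home prediction, with the bearing touching the roller. Right: side view agrees, knob at (612,70), and the triangulated height of 55.4 mm matches 55.0 mm when parked, so it is home. On to the starter.

```bash
cat >> h.py <<'E'
Rd=np.stack([xs,np.cross(-Z,xs),-Z],1)
SK=np.array([.5742,-.1327,.074])
E
python3 - <<'E'
from h import *;from rig import readout
st=readout.get_state();go(st,Rd,SK+[0,0,.12])
E
```

```text
rot deg (tool) [ -0.33 -34.49   0.1 ] | travel mm now-axes [ 72.3 290.4  72.9] | target-axes [101.9 290.   20.6]
```

Request:
play_rows --increments '[{"travel": [0,0,-15],"angular": [0,0,0],"hand": 0},{"travel": [0,0,-15],"angular": [0,0,0],"hand": 0},{"travel": [0,0,0],"angular": [0,-4.93,0],"hand": 0.2},{"travel": [0,0,0],"angular": [0,-4.93,0],"hand": 0.2},{"travel": [0,0,0],"angular": [0,-4.93,0],"hand": 0.2},{"travel": [0,0,0],"angular": [0,-4.93,0],"hand": 0.2},{"travel": [0,0,0],"angular": [0,-4.93,0],"hand": 0.2},{"travel": [0,0,0],"angular": [0,-4.93,0],"hand": 0.2},{"travel": [0,0,0],"angular": [0,-4.93,0],"hand": 0.2}]'

```text
time: 9.95
tcp_pos: [0.4797, 0.165, 0.2368]
ee_rot: [-3.136, 0.124, 0.012]
contact_force: [1.2, 0.1, -0.9]
width: 0.0683
gripper_force: 0.0
```

Request:
play_rows --increments '[{"travel": [9.9,24.2,3],"angular": [0,0,0],"hand": 0.2},{"travel": [9.9,24.2,3],"angular": [0,0,0],"hand": 0.2},{"travel": [9.9,24.2,3],"angular": [0,0,0],"hand": 0.2},{"travel": [9.9,24.2,3],"angular": [0,0,0],"hand": 0.2},{"travel": [9.9,24.2,3],"angular": [0,0,0],"hand": 0.2},{"travel": [9.9,24.2,3],"angular": [0,0,0],"hand": 0.2},{"travel": [9.9,24.2,3],"angular": [0,0,0],"hand": 0.2},{"travel": [9.9,24.2,3],"angular": [0,0,0],"hand": 0.2},{"travel": [9.9,24.2,3],"angular": [0,0,0],"hand": 0.2},{"travel": [9.9,24.2,3],"angular": [0,0,0],"hand": 0.2},{"travel": [9.9,24.2,3],"angular": [0,0,0],"hand": 0.2},{"travel": [0,0,0],"angular": [0,0,0],"hand": 0.2}]'

```text
time: 10.95
tcp_pos: [0.5683, -0.1135, 0.2007]
ee_rot: [3.139, -0.129, -0.007]
contact_force: [-0.3, -1.1, 0.4]
width: 0.0683
gripper_force: 0.0
```

```bash
cat > t.py <<'E'
from h import *;from rig import readout
st=readout.get_state();go(st,Rd,SK+[0,0,.006]);print(st["tcp_pos"].round(4),"F",st["contact_force"].round(1),"w",round(st["width"],4),"gf",round(st["gripper_force"],1),st["time"])
E
python3 t.py
```

```text
rot deg (tool) [ 0.02  0.25 -0.06] | travel mm now-axes [  8.   18.6 120.7] | target-axes [  7.5  18.6 120.7]
[ 0.5683 -0.1135  0.2007] F [-0.3 -1.1  0.4] w 0.0683 gf 0.0 10.95
```

Align above the starter knob, then take a near look.

Request:
play_rows --increments '[{"travel": [4,9.3,0],"angular": [0,0,0],"hand": 0.2},{"travel": [4,9.3,0],"angular": [0,0,0],"hand": 0.2},{"travel": [0,0,15],"angular": [0,0,0],"hand": 0.2},{"travel": [0,0,15],"angular": [0,0,0],"hand": 0.2},{"travel": [0,0,15],"angular": [0,0,0],"hand": 0.2},{"travel": [0,0,0],"angular": [0,0,0],"hand": 0.2},{"travel": [0,0,0],"angular": [0,0,0],"hand": 0.2}]'

```text
time: 11.53
tcp_pos: [0.5728, -0.127, 0.1571]
ee_rot: [-3.135, 0.121, 0.009]
contact_force: [-0.4, -0.1, 0.1]
width: 0.068
gripper_force: 0.0
```

```bash
python3 t.py; python3 - <<'E'
from h import *;from rig import vision;import cv2
d=vision.read_camera("wrist");np.savez("pics/w6.npz",**d)
print((proj(d,SK)*1.5).round(1),(proj(d,SK+[0,0,.014])*1.5).round(1))
cv2.imwrite("pics/w6.png",cv2.resize(d["image"],(768,576),interpolation=cv2.INTER_CUBIC))
E
```

```text
rot deg (tool) [-0.2   0.34  0.21] | travel mm now-axes [ 2.3  5.8 77.1] | target-axes [ 1.9  5.6 77.1]
[ 0.5728 -0.127   0.1571] F [-0.4 -0.1  0.1] w 0.068 gf 0.0 11.5333
[395.9 302.5] [396.5 311.3]
```

View pics/w6.png

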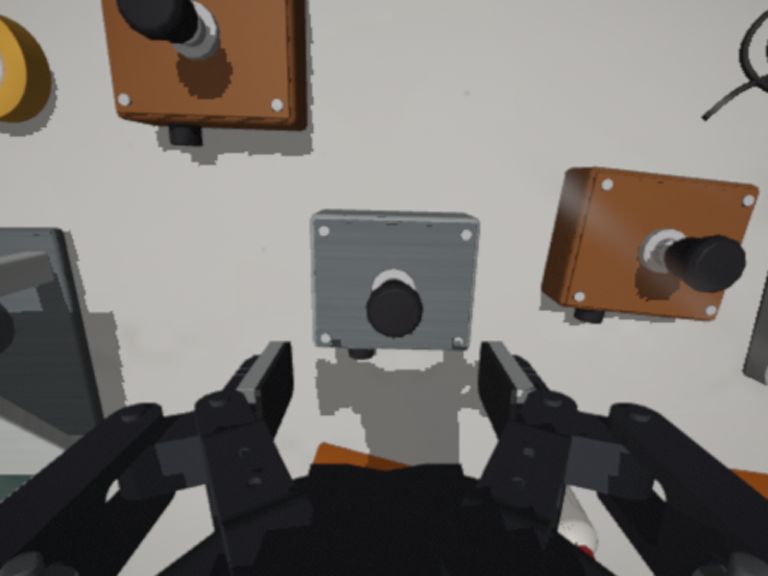

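This view confirms the grey starter at (395,280) with its knob top at (395,309), against a prediction of (396,311); both brown boxes stand clear to the sides. Descending.

Request:
play_rows --grip_force 60 --increments '[{"travel": [1,3,0],"angular": [0,0,0],"hand": 0.2},{"travel": [1,3,0],"angular": [0,0,0],"hand": 0.2},{"travel": [0,0,15],"angular": [0,0,0],"hand": 0.2},{"travel": [0,0,15],"angular": [0,0,0],"hand": 0.2},{"travel": [0,0,15],"angular": [0,0,0],"hand": 0.2},{"travel": [0,0,15],"angular": [0,0,0],"hand": 0.2},{"travel": [0,0,12],"angular": [0,0,0],"hand": 0.2},{"travel": [0,0,0],"angular": [0,0,0],"hand": 0.2},{"travel": [0,0,0],"angular": [0,0,0],"hand": 0.2}]'

```text
time: 12.33
tcp_pos: [0.5745, -0.1334, 0.0858]
ee_rot: [-3.136, 0.122, 0.006]
contact_force: [0.3, 0.4, 0.5]
width: 0.0682
gripper_force: 0.0
```

```bash
python3 t.py
```

```text
rot deg (tool) [-0.19  0.24  0.18] | travel mm now-axes [-0.4 -0.6  5.8] | target-axes [-0.4 -0.6  5.8]
[ 0.5745 -0.1334  0.0858] F [0.3 0.4 0.5] w 0.0682 gf 0.0 12.3333
```

Request:
play_rows --grip_force 60 --increments '[{"travel": [0,0,4],"angular": [0,0,0],"hand": 0.2},{"travel": [0,0,0],"angular": [0,0,0],"hand": 0.5},{"travel": [0,0,0],"angular": [0,0,0],"hand": 0.6},{"travel": [0,0,0],"angular": [0,0,0],"hand": 1},{"travel": [0,0,0],"angular": [0,0,0],"hand": 1},{"travel": [0,0,0],"angular": [0,0,0],"hand": 1},{"travel": [0,0,0],"angular": [0,0,0],"hand": 1},{"travel": [0,0,0],"angular": [0,0,0],"hand": 1}]'

```text
time: 13.0
tcp_pos: [0.5748, -0.1314, 0.0828]
ee_rot: [-3.133, 0.123, 0.004]
contact_force: [0.4, 4.6, 5.0]
width: 0.0259
gripper_force: 58.6
```

```bash
python3 t.py
```

```text
rot deg (tool) [-0.35  0.16  0.13] | travel mm now-axes [-0.5  1.3  2.7] | target-axes [-0.5  1.3  2.8]
[ 0.5748 -0.1314  0.0828] F [0.4 4.6 5. ] w 0.0259 gf 58.6 13.0
```

Request:
play_rows --increments '[{"travel": [0,0,-2.5],"angular": [0,0,0],"hand": 1},{"travel": [0,0,-2.5],"angular": [0,0,0],"hand": 1},{"travel": [0,0,-2.5],"angular": [0,0,0],"hand": 1},{"travel": [0,0,-2.5],"angular": [0,0,0],"hand": 1},{"travel": [0,0,-1],"angular": [0,0,0],"hand": 1},{"travel": [0,0,0],"angular": [0,0,0],"hand": 1},{"travel": [0,0,0],"angular": [0,0,0],"hand": 1}]'

```text
time: 13.58
tcp_pos: [0.5747, -0.1314, 0.0916]
ee_rot: [-3.132, 0.123, 0.006]
contact_force: [3.4, 5.1, -7.4]
width: 0.0259
gripper_force: 59.3
```

```bash
python3 t.py
```

```text
rot deg (tool) [-0.37  0.23  0.13] | travel mm now-axes [-0.4  1.4 11.6] | target-axes [-0.4  1.3 11.6]
[ 0.5747 -0.1314  0.0916] F [ 3.4  5.1 -7.4] w 0.0259 gf 59.3 13.5833
```

Request:
play_rows --increments '[{"travel": [0,0,-1],"angular": [0,0,0],"hand": 1},{"travel": [0,0,-1],"angular": [0,0,0],"hand": 1},{"travel": [0,0,-1],"angular": [0,0,0],"hand": 1},{"travel": [0,0,0],"angular": [0,0,0],"hand": 1},{"travel": [0,0,0],"angular": [0,0,0],"hand": 1},{"travel": [0,0,0],"angular": [0,0,0],"hand": 1}]'

```text
time: 14.08
tcp_pos: [0.5747, -0.1314, 0.0943]
ee_rot: [-3.132, 0.123, 0.006]
contact_force: [4.5, 4.6, -8.8]
width: 0.0264
gripper_force: 59.3
```

```bash
python3 t.py
```

```text
rot deg (tool) [-0.38  0.24  0.13] | travel mm now-axes [-0.4  1.4 14.3] | target-axes [-0.4  1.3 14.3]
[ 0.5747 -0.1314  0.0943] F [ 4.5  4.6 -8.8] w 0.0264 gf 59.3 14.0833
```

```bash
python3 - <<'E'
from h import *;from rig import vision
for c in("side","scene"):np.savez(f"pics/{c}_up.npz",**vision.read_camera(c))
E
```

Request:
play_rows --increments '[{"travel": [0,0,3],"angular": [0,0,0],"hand": 1},{"travel": [0,0,3],"angular": [0,0,0],"hand": 1},{"travel": [0,0,3],"angular": [0,0,0],"hand": 1},{"travel": [0,0,2],"angular": [0,0,0],"hand": 1},{"travel": [0,0,0],"angular": [0,0,0],"hand": 1},{"travel": [0,0,0],"angular": [0,0,0],"hand": 0},{"travel": [0,0,0],"angular": [0,0,0],"hand": 0},{"travel": [0,0,0],"angular": [0,0,0],"hand": 0},{"travel": [0,0,0],"angular": [0,0,0],"hand": 0},{"travel": [0,0,0],"angular": [0,0,0],"hand": 0},{"travel": [0,0,0],"angular": [0,0,0],"hand": 0}]'

```text
time: 15.1
tcp_pos: [0.5744, -0.1333, 0.0849]
ee_rot: [-3.136, 0.122, 0.006]
contact_force: [-0.4, -0.3, -0.9]
width: 0.0856
gripper_force: 0.0
```

Request:
play_rows --increments '[{"travel": [0,0,-15],"angular": [0,0,0],"hand": 0},{"travel": [0,0,-20],"angular": [0,0,0],"hand": 0},{"travel": [0,0,-20],"angular": [0,0,0],"hand": 0},{"travel": [0,0,-20],"angular": [0,0,0],"hand": 0},{"travel": [0,0,-20],"angular": [0,0,0],"hand": 0},{"travel": [0,0,0],"angular": [0,0,0],"hand": 0},{"travel": [0,0,0],"angular": [0,0,0],"hand": 0}]'

```text
time: 15.68
tcp_pos: [0.5753, -0.1338, 0.1809]
ee_rot: [-3.137, 0.122, 0.002]
contact_force: [-0.8, -0.7, -0.1]
width: 0.0856
gripper_force: 0.0
```

```bash
python3 t.py; python3 - <<'E'
from h import *;from rig import vision;import cv2
S0=dict(np.load("pics/side0.npz"));U=dict(np.load("pics/side_up.npz"));E=vision.read_camera("side")
q=proj(S0,SK).astype(int);print(q)
crop=lambda d:cv2.resize(d["image"][155:255,195:325],(390,300),interpolation=cv2.INTER_CUBIC)
w=vision.read_camera("wrist");
cv2.imwrite("pics/end.png",np.vstack([np.hstack([crop(S0),crop(U)]),np.hstack([crop(E),cv2.resize(w["image"],(390,300))])]))
E
```

```text
rot deg (tool) [-0.14  0.07  0.18] | travel mm now-axes [ -1.1  -0.7 100.9] | target-axes [ -1.2  -1.  100.9]
[ 0.5753 -0.1338  0.1809] F [-0.8 -0.7 -0.1] w 0.0856 gf 0.0 15.6833
[252 185]
```

View pics/end.png

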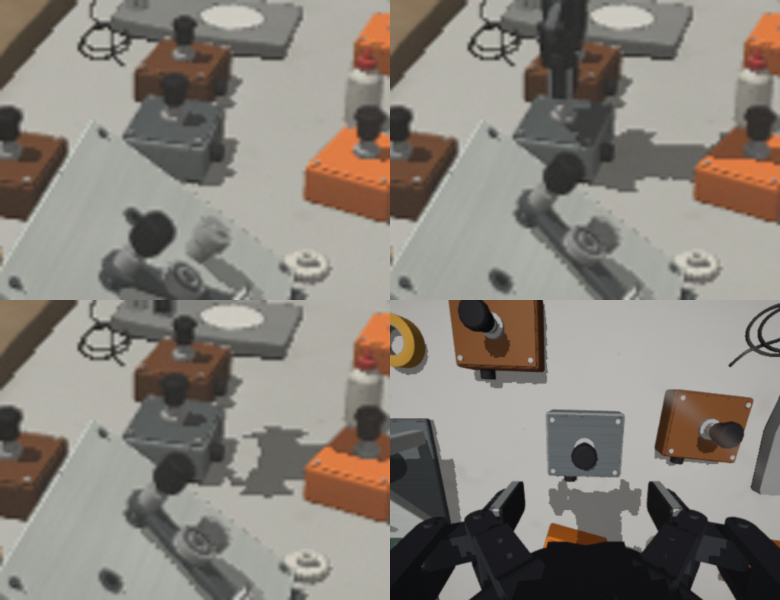

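Before: starter knob at (175,88), bracket parked. After: knob back at the same spot (175,388, i.e. 88 in its tile), bracket in the run position with its plunger at (173,475), gear and bottle unmoved, and the gripper clear.

```bash
python3 -c "
from rig import bot;print(bot.finish_job())"
```

```text
the job is handed in; nothing more can be done
None
```

The job is handed in with no verdict returned: by camera and force readings the bracket is pinned in the run hole with the plunger home, then the starter knob was pulled up about 11.5 mm and sprang back, the gear and bottle have not moved, and I did not re-check the loupe though the arm never went near it.

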